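Tip the chair glides out of the tilting trough into the card tray

TASK

Slide the small card tray fully home into the bay under the pouring end of the tilting trough, square against the end stop, without crushing the card. Then press down the rubber-topped plate on the trough's edge until the trough lands on its rubber buffer, hold it lightly but firmly there, without forcing it, while all six chair glides slide into the tray, and ease the trough back level without letting it drop. Leave the tray in the bay and the other things on the bench alone.

Things in the scene. Friction and masses are not known exactly. Their poses are not given: they have to be found in the camera images.
- stand: Blue steel stand fixed to the bench. Origin on the bench top, straight below the middle of the trough's pivot axis; +x is the pouring direction (to the robot's right, give or take 12 degrees), z up. Base plate 4 mm thick, x -150 to +24 mm, 90 mm wide; an ear, x -20 to +72, y -56 to -92 mm, carries the buffer. A-frames 80 mm high at y +-40 mm hold the pivot.
- bay (a point): Where the origin of the card tray stands when fully home (stand frame x 85, y 0, z 0 mm; axes as the stand's). The bay is bare bench. The end stop's face is 60 mm from this point toward the trough (stand x = 25), 24 mm high. Guides 16 mm high, inner faces at y +-48 mm, run from stand x 20 to 78 mm, then flare outward to x 111 mm, y +-62 mm.
- trough: Pale aluminium trough, 0.35 to 0.6 kg, hinged in the stand about its own y axis. Origin on the pivot, 80 mm above the bench; axes as the stand's when level. Floor top 6 mm and wall rims 32 mm above the origin, 62 mm wide, x -138 (tail) to +63 mm (open lip). Tail heavy: rests level and drops back if let go. Glides start to slide at a tip of 12 to 19 degrees.
- press_pad (a point): Middle of the top of the ribbed black rubber pad (34 x 44 mm in x, y) on the steel press plate beside the lip, on the robot's side: stand frame x 48, y -72, z 88 mm when level; underside of the plate 6 mm lower. Pushed down it moves on an arc of 49 mm radius about the pivot. Tipping takes a push of 2 to 6 N, within 2 N alike on the way; it lands on the buffer after sinking 18 to 36 mm.
- stop_post: Buffer straight under the press pad: steel nut, adjusting screw and domed black rubber cap, 18 mm across. Origin at its foot, 4 mm above the bench. The screw is set differently each time and is not measured: top of the cap 48 to 64 mm above the bench. The rubber gives 1 mm for 6 N. Landed means the trough presses on it with over 2 N; over 12 N is forcing.
- card_tray: Small open cream card tray, 80 (x) by 120 (y) by 28 mm high, walls and floor 2 mm, 60 g, loose. Origin at the centre of its underside. It starts outside the bay, 175 to 225 mm from the stand's origin along stand x, up to 25 mm to either side, its long y axis within 17 degrees of stand x (y pointing along it). Push it; the card crushes if pressed with over 20 N.
- glide_1: Brown nylon chair glide: low domed disc, 24 mm across, 8.5 mm high, 12 g, steel dot on top, lying flat in the tail half of the trough. Origin at the centre of its underside.
- glide_2: Brown nylon chair glide: low domed disc, 24 mm across, 8.5 mm high, 12 g, steel dot on top, lying flat in the tail half of the trough. Origin at the centre of its underside.
- glide_3: Brown nylon chair glide: low domed disc, 24 mm across, 8.5 mm high, 12 g, steel dot on top, lying flat in the tail half of the trough. Origin at the centre of its underside.
- glide_4: Brown nylon chair glide: low domed disc, 24 mm across, 8.5 mm high, 12 g, steel dot on top, lying flat in the tail half of the trough. Origin at the centre of its underside.
- glide_5: Brown nylon chair glide: low domed disc, 24 mm across, 8.5 mm high, 12 g, steel dot on top, lying flat in the tail half of the trough. Origin at the centre of its underside.
- glide_6: Brown nylon chair glide: low domed disc, 24 mm across, 8.5 mm high, 12 g, steel dot on top, lying flat in the tail half of the trough. Origin at the centre of its underside.
- tacks_box: Bystander: closed cream card box, 73 x 113 x 39 mm, to the robot's right. Origin at the centre of its underside.
- thread_green: Bystander: spool of green thread, 46 mm across, 55 mm high, standing to the robot's right. Origin at the centre of its underside.
- beeswax: Bystander: round brown cake of beeswax, 62 mm across, 22 mm high, to the robot's left. Origin at the centre of its underside.

How it is judged:
By the outcome, as a careful person would: the job done as asked, in the order asked, and still so for the second after the job is handed in, with the robot touching nothing.
It also fails if it takes over 58 s, if anything falls off the work surface, if the arm or the gripper's body presses on something with over 40 N, if the wrist force passes 120 N, or if a joint passes its speed limit or range.

ROBOT

A 7-joint arm with a two-finger parallel gripper is mounted at the origin on the work surface; the furniture and walls round the work are solid. World frame = base frame: x ahead of the robot, y to its left, z up, the work surface at z = 0. Lengths are in m, angles in rad, forces in N, time in s.
With the tool pointing down it reaches from about 0.4 to 0.875 m from the base axis. Payload 19.3 kg.
Tool frame: the origin (TCP) lies midway between the tips of the shut fingers; the grasp point (between the pads) lies 19 mm behind it; z points along the fingers, y is the line along which they close (so a half turn about z gives the same grasp; the last joint's range is limited). The gripper opens to 85 mm and grips with 20 to 120 N. Pads are 22 mm wide; open, the fingers measure 114 mm over their backs; the gripper's body (76 mm by 85 mm) begins 54 mm behind the grasp point. The pads swing forward as they close: fully open they stand 13 mm farther back than shut.
Start: joints at [1.109, 0.521, -0.036, 1.599, 0.021, 1.021, -0.113], TCP at [0.239, -0.578, 0.203] pointing down, gripper open.
Joint ranges: [-2.91, 2.91], [-0.3, 2.13], [-1.5, 1.42], [0.17, 2.43], [-1.26, 4.41], [0.16, 1.93], [-2.52, 2.52]. Speed limits (rad/s): [1.89, 1.89, 2.39, 2.39, 3.01, 3.01, 3.01].

INTERFACE

Orientations are given as [roll, pitch, yaw] about the fixed x, y, z axes, in that order (R = Rz(yaw) Ry(pitch) Rx(roll)).
In Python, from workcell import * gives the robot as it stands. The module is installed in compiled form; this text tells all that it offers.
- The arm moves only by the tool play_rows, never from a script. Its argument "deltas" is a list of rows, each a list of 7 numbers: the shift along the tool's x, y, z in units of 500 mm (1.0 is 500 mm), then the turn, a rotation vector about the tool's x, y, z in units of 120 degrees (1.0 is 120 degrees), then the closure, from 0 (fully open) to 1 (shut). A call has 1 to 10 rows; each row is the pose to reach, as a shift and turn from the pose commanded when the call began, along the tool's axes at that moment; what a row does not reach only later rows make up. A row lasts 1/10 s, in which the tool goes at most 50 mm and 8.59 degrees, less where a joint would pass 70% of its speed; a pose out of reach is approached as far as the arm can. A call with a number of a shift or a turn outside -1 to 1 is refused whole. A call with a gripper value outside its range is refused whole. The fingers move at their own pace and stop on an object; "newtons" is the grip in N (left out, the last holds). Time passes only in rows, so rows that repeat a pose let the fingers close. It gives the time, the measured TCP pose, the force, the opening and the grip force at its end, in the units of the state.
- observe(): the state, without advancing time (a new reading comes with each control period).
- grab_frame(name): name is "side" or "top"; returns the picture (420x560x3 uint8, red, green, blue); there is no depth.
- get_calibration(name): a dict with "fovy" (degrees; the focal length in pixels is half the picture's height over the tangent of half this angle, whatever the lens; pixels are square), "cx", "cy" (the principal point, pixels), "xyz" and "rotation" of the camera in the world. Camera axes: x right, y down, z forward; pixel columns grow to the right and rows downward; lengths in m; the calibration is good to about 2 mm. A picture is of the moment at which its call begins. get_calibration takes no time and is no camera call.
- job_done(): hands the job in; it is judged then, once.
The state is a dict: "clock": time; "qpos": joint angles; "qd": joint speeds; "joint_efforts": joint torques, N m; "position": TCP position; "tool_rot": TCP orientation; "force": force on the tool from outside, world axes, zero at the start; "moment": the same for the moment, N m; "grip_width": finger opening in m; "finger_force": force on a finger pad.
Only numpy, scipy, OpenCV 4.12 (cv2) and the standard library are available. Lean on these libraries where they do the work, as an engineer would, in place of code of your own. Each camera call takes 0.05 s, during which the arm holds its last target. There are 200 camera calls.

## Working session

There is one attempt and no reset: what is moved stays moved. The work goes in short steps, Python scripts to look and compute and a tool call to move; the robot and the scene stay as the last step left them, time stands still between calls to the robot, and variables do not carry over. Pictures are saved under pics/ and viewed, at most 10 in all, crops included, and the job is handed in when it is done.

Besides the shell and the picture viewer there is one more tool, called after "Call:" by a JSON object that holds its "name" and its "arguments", one argument or row to a line. play_rows: Moves the arm, as the interface text tells. Its arguments: {"type":"object","properties":{"deltas":{"type":"array"},"newtons":{"type":"number"}},"required":["deltas"]}

```bash
mkdir -p pics; python3 - <<'E'
from workcell import *
import cv2
s=observe();print(s)
for n in("top","side"):
    cv2.imwrite(f"pics/{n}0.png",grab_frame(n)[:,:,::-1]);print(n,get_calibration(n))
E
```

```text
{'clock': 0.0, 'qpos': array([ 1.10881422,  0.52199542, -0.03631121,  1.59996007,  0.02120065,
        1.02112981, -0.1128439 ]), 'qd': array([ 0.00060592,  0.00051821,  0.0007942 , -0.00138596,  0.00051928,
       -0.00123945, -0.00031621]), 'joint_efforts': array([ 9.40766695e-04, -9.27112913e+01,  1.97891459e+00, -3.69939029e+01,
        1.75819342e-02,  8.01481161e-03, -2.88204524e-05]), 'position': array([ 0.23846798, -0.57733521,  0.20225469]), 'tool_rot': array([-3.14048847e+00,  8.78512149e-05,  3.91713714e-01]), 'force': array([ 0.46912472, -0.00544231, -1.02541024]), 'moment': array([ 0.0506822 ,  0.01784495, -0.04610494]), 'finger_force': 0.0, 'grip_width': 0.0852808623690098}
top {'fovy': 47.38147165600942, 'cx': 274.4436522135088, 'cy': 209.62391123728244, 'xyz': array([2.19896247e-01, 5.55191008e-04, 1.30744895e+00]), 'rotation': array([-2.98062383, -0.00643752, -1.54680267])}
side {'fovy': 47.97816819193108, 'cx': 281.6319254284106, 'cy': 216.9309501703203, 'xyz': array([-0.25448378,  1.06237099,  0.73509914]), 'rotation': array([-2.04097299,  0.01739709, -2.57589811])}
```

View pics/top0.png

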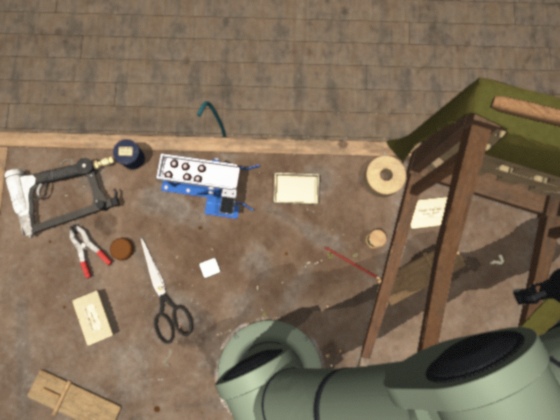

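View pics/side0.png

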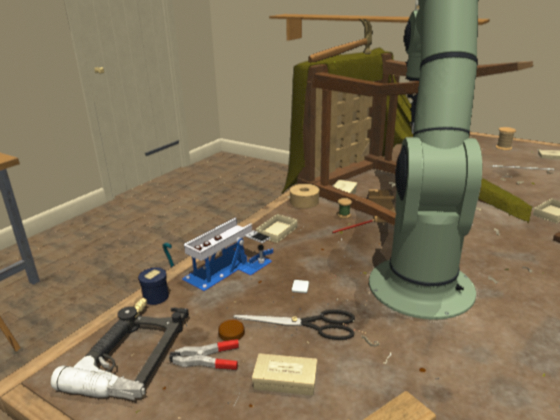

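```bash
cat > h.py <<'E'
from workcell import *
import numpy as np, cv2
from scipy.spatial.transform import Rotation as R
C={n:get_calibration(n) for n in("top","side")}
def _f(n): return 210/np.tan(np.radians(C[n]["fovy"]/2))
def rot(r): return R.from_euler('xyz',r).as_matrix()
def ray(n,p):
    c=C[n]; d=rot(c["rotation"])@np.array([(p[0]-c["cx"])/_f(n),(p[1]-c["cy"])/_f(n),1]); return c["xyz"],d
def onz(n,p,z):
    o,d=ray(n,p); return o+d*(z-o[2])/d[2]
def proj(n,P):
    c=C[n]; q=(np.atleast_2d(P)-c["xyz"])@rot(c["rotation"]); return q[:,:2]/q[:,2:]*_f(n)+[c["cx"],c["cy"]]
def tri(a,b):
    (o,d),(p,e)=ray("top",a),ray("side",b)
    s=np.linalg.lstsq(np.c_[d,-e],p-o,rcond=None)[0]; A,B=o+d*s[0],p+e*s[1]; return (A+B)/2,np.linalg.norm(A-B)
def save(n,img): cv2.imwrite(f"pics/{n}.png",img)
E
python3 - <<'E'
from h import *
t=cv2.imread("pics/top0.png");s=cv2.imread("pics/side0.png")
up=lambda i,k:cv2.resize(i,None,fx=k,fy=k,interpolation=cv2.INTER_CUBIC)
save("stand",up(t[140:230,145:345],4))
save("stand_s",up(s[180:300,155:315],5))
save("chair",np.hstack([up(t[60:360,360:560],2),up(s[0:300,280:480],2)]))
print(proj("top",[0.238,-.577,.202]),proj("side",[0.238,-.577,.202]))
E
```

```text
[[523.77262296 285.45889623]] [[412.16233382 139.90991283]]
```

View pics/stand.png

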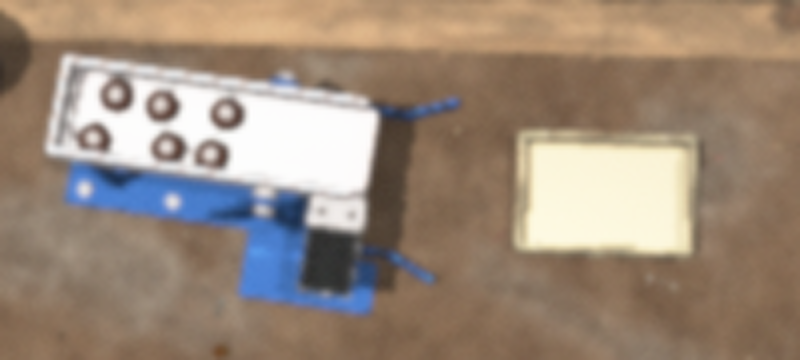

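View pics/stand_s.png

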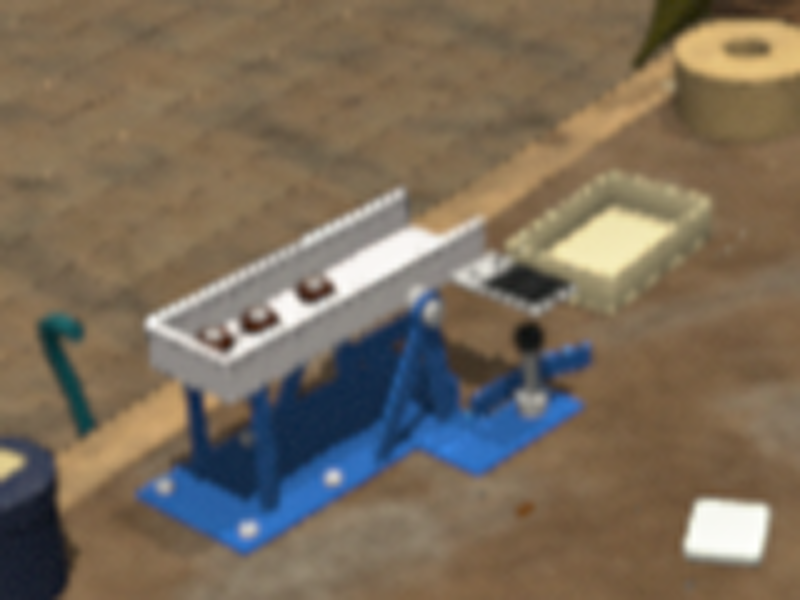

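View pics/chair.png

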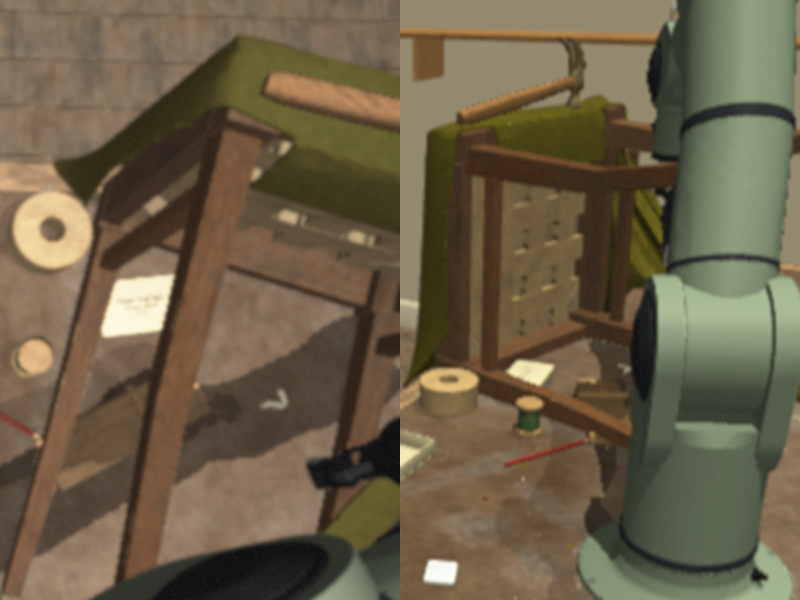

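```bash
python3 - <<'E'
from h import *
np.set_printoptions(precision=4,suppress=True)
print("chair corner",tri((472,115),(315,67)))
print("leg pt at corner z: ",[onz("top",(432,340),z) for z in(.4,.45,.5)])
T=lambda u,v:(145+u/4,140+v/4); S=lambda u,v:(155+u/5,180+v/5)
# trough rims corners: tail-far, tail-near, lip near rim; pad corners
for n,a,b in [("tail far",(66,56),(152,325)),("tail near",(48,157),(230,362)),("lipnear",(372,194),(482,222)),("lipfar",(378,103),(403,190)),
 ("pad c",(329,261),(528,285)),("tray nearR",(690,253),(612,308)),("tray farR",(695,135),(712,200)),("tray farL",(520,132),(615,172)),("tray nearL",(518,249),(505,245)),
 ("base nearR",(371,313),(480,474)),("base tailnear",(67,201),(243,553))]:
    p,e=tri(T(*a),S(*b)); print(n,p,round(e,4))
E
```

```text
chair corner (array([ 0.5346, -0.3643,  0.4676]), np.float64(0.015947168447794015))
leg pt at corner z:  [array([ 0.1312, -0.2979,  0.4   ]), array([ 0.1361, -0.2815,  0.45  ]), array([ 0.141, -0.265,  0.5  ])]
tail far [0.552  0.2921 0.1065] 0.0034
tail near [0.4868 0.3007 0.1076] 0.0015
lipnear [0.4724 0.0946 0.0985] 0.0074
lipfar [0.5313 0.0924 0.103 ] 0.0069
pad c [0.4274 0.1202 0.0828] 0.0001
tray nearR [ 0.4916 -0.1141 -0.0705] 0.0586
tray farR [ 0.5014 -0.1381  0.0102] 0.0718
tray farL [ 0.489  -0.0145  0.087 ] 0.0572
tray nearL [0.4761 0.016  0.0417] 0.0703
base nearR [ 0.4375  0.1165 -0.0546] 0.0554
base tailnear [ 0.4804  0.313  -0.0021] 0.002
```

```bash
python3 - <<'E'
from h import *
from scipy.optimize import least_squares
np.set_printoptions(precision=4,suppress=True)
T=lambda u,v:(145+u/4,140+v/4); S=lambda u,v:(155+u/5,180+v/5)
L=[("top",(-138,31,112),(66,56)),("top",(-138,-31,112),(48,157)),("top",(63,-31,112),(371,194)),("top",(63,31,112),(379,105)),
("top",(48,-72,88),(329,261)),("top",(-150,-45,4),(66,201)),("top",(-20,-92,4),(242,297)),("top",(72,-92,4),(371,313)),
("top",(111,62,16),(459,101)),("top",(111,-62,16),(434,280)),
("side",(-138,31,112),(152,325)),("side",(-138,-31,112),(230,362)),("side",(63,-31,112),(482,222)),("side",(63,31,112),(403,190)),
("side",(48,-72,88),(528,285)),("side",(-150,-45,4),(243,551)),("side",(-20,-92,4),(480,472)),("side",(72,-92,4),(582,405)),("side",(-150,45,4),(138,493))]
P=np.array([l[1] for l in L])/1e3
M=np.array([(T if l[0]=="top" else S)(*l[2]) for l in L])
def W(v): return P@rot([0,0,v[2]]).T+[v[0],v[1],v[3]]
def f(v):
    w=W(v); return np.concatenate([(proj(l[0],w[i])[0]-M[i]) for i,l in enumerate(L)])
r=least_squares(f,[.5,.16,-1.57,0],loss="soft_l1")
print(r.x,np.degrees(r.x[2]));print(f(r.x).reshape(-1,2).round(1).tolist())
v=r.x;Rz=rot([0,0,v[2]])
tr=np.array([onz("top",T(*c),.028) for c in((518,130),(696,135),(692,255),(516,250))])
c=tr.mean(0);print("tray corners world",tr[:,:2].tolist(),"edges",np.linalg.norm(np.diff(tr,axis=0),axis=1))
print("tray in side px crop",[((q-[155,180])*5).round().tolist() for q in proj("side",tr)])
print("tray center stand",Rz.T@(c-[v[0],v[1],0]),"dirs",np.degrees(np.arctan2(*(tr[1]-tr[0])[[1,0]])),np.degrees(np.arctan2(*(tr[2]-tr[3])[[1,0]])))
for n,p in [("bay",(85,0,0)),("pad",(48,-72,88)),("traystart",None)]:
    print(n,Rz@(np.array(p)/1e3)+[v[0],v[1],0] if p else c)
# cap from side view
o,d=ray("side",S(528,322)); 
q=Rz@np.array([.048,-.072,0])+[v[0],v[1],0]
s=((q-o)[:2]@d[:2])/(d[:2]@d[:2]);print("cap top z",(o+s*d)[2],(o+s*d)-q)
E
```

```text
[ 0.5054  0.1585 -1.687  -0.006 ] -96.66024090332037
[[0.5, 0.6], [0.7, -1.5], [-2.6, 0.0], [-1.0, -1.0], [0.4, -0.3], [0.1, 0.5], [-0.5, -0.5], [0.1, 0.1], [0.1, 0.3], [-0.2, -1.0], [-0.6, -0.0], [-0.4, -0.1], [1.6, -1.0], [1.8, -0.5], [-0.0, 0.0], [1.1, 0.6], [-0.0, 0.6], [0.9, -0.0], [-0.2, 0.4]]
tray corners world [[0.5309226072982012, -0.0003742783075677931], [0.5305250205603727, -0.12250366594861346], [0.4469025280093377, -0.12054483370330515], [0.4473454553341134, -0.001020533336283711]] edges [0.1221 0.0836 0.1195]
tray in side px crop [[505.0, 239.0], [610.0, 165.0], [716.0, 195.0], [617.0, 271.0]]
tray center stand [0.22   0.0092 0.028 ] dirs -90.1865231786899 -90.2123229342965
bay [0.4955 0.0741 0.    ]
pad [0.4283 0.1192 0.088 ]
traystart [ 0.4889 -0.0611  0.028 ]
cap top z 0.05792474995747254 [0.0007 0.0005 0.0579]
```

```bash
cat >> h.py <<'E'
def go(x,y,z,yaw,base=None):
    "delta row to a downward pose (yaw deg), from the observed pose"
    s=observe(); M=rot(s["tool_rot"]); d=M.T@(np.array([x,y,z])-s["position"])/.5
    w=R.from_matrix(M.T@rot([np.pi,0,np.radians(yaw)])).as_rotvec()/np.radians(120)
    print("row",d.round(4).tolist(),w.round(4).tolist())
E
cat > st.py <<'E'
import numpy as np
from workcell import observe
np.set_printoptions(precision=4,suppress=True)
s=observe(); print({k:s[k] for k in("clock","position","tool_rot","force","grip_width")}); print(s["qpos"])
E
echo
```

Call:
{"name": "play_rows", "arguments": {
  "deltas": [
    [0,0,-0.09,0,0,0,0.4],
    [0,0,-0.18,0,0,0,0.4],
    [0,0,-0.27,0,0,0,0.4],
    [0,0,-0.36,0,0,0,0.4],
    [0,0,-0.45,0,0,0,0.4],
    [0,0,-0.54,0,0,0,0.4],
    [0,0,-0.63,0,0,0,0.4],
    [0,0,-0.72,0,0,0,0.4],
    [0,0,-0.74,0,0,0,0.4],
    [0,0,-0.74,0,0,0,0.4]
  ]
}}

```text
clock: 1.1
position: [0.2388, -0.578, 0.5738]
tool_rot: [3.14, -0.0, 0.392]
force: [-0.1, -0.4, -1.1]
grip_width: 0.0516
finger_force: 0.0
```

```bash
python3 -c "
from h import *
go(.489,-.165,.57,90)"; python3 st.py
```

```text
row [0.7778, -0.5724, 0.0065] [0.0008, 0.0005, -0.5629]
{'clock': 1.1, 'position': array([ 0.2388, -0.578 ,  0.5738]), 'tool_rot': array([ 3.1397, -0.0001,  0.3918]), 'force': array([-0.0566, -0.4452, -1.1178]), 'grip_width': 0.05158546952856429}
[ 1.0837  0.431   0.0011  0.8293 -0.0004  1.8794 -0.0945]
```

Call:
{"name": "play_rows", "arguments": {
  "deltas": [
    [0.08,-0.06,0,0,0,-0.056,0.4],
    [0.16,-0.115,0,0,0,-0.113,0.4],
    [0.23,-0.17,0,0,0,-0.169,0.4],
    [0.31,-0.23,0,0,0,-0.225,0.4],
    [0.39,-0.286,0,0,0,-0.281,0.4],
    [0.466,-0.343,0,0,0,-0.338,0.4],
    [0.544,-0.4,0,0,0,-0.394,0.4],
    [0.622,-0.458,0,0,0,-0.45,0.4],
    [0.7,-0.515,0,0,0,-0.506,0.4],
    [0.778,-0.572,0,0,0,-0.563,0.4]
  ]
}}

```text
clock: 2.1
position: [0.4892, -0.1629, 0.5715]
tool_rot: [-3.14, 0.0, 1.576]
force: [0.5, -0.9, -0.0]
grip_width: 0.0511
finger_force: 0.0
```

```bash
python3 -c "
from h import *
go(.489,-.165,.12,90)"; python3 st.py
```

```text
row [-0.0043, 0.001, 0.903] [-0.0008, 0.0, 0.0024]
{'clock': 2.1, 'position': array([ 0.4892, -0.1629,  0.5715]), 'tool_rot': array([-3.1399,  0.    ,  1.5757]), 'force': array([ 0.5434, -0.8658, -0.0155]), 'grip_width': 0.05105951502879902}
[ 0.5239  0.2137 -0.4288  1.1516  0.0908  1.7958  0.1289]
```

Call:
{"name": "play_rows", "arguments": {
  "deltas": [
    [-0.004,0.001,0.09,0,0,0,0.4],
    [-0.004,0.001,0.18,0,0,0,0.4],
    [-0.004,0.001,0.27,0,0,0,0.4],
    [-0.004,0.001,0.36,0,0,0,0.4],
    [-0.004,0.001,0.45,0,0,0,0.4],
    [-0.004,0.001,0.54,0,0,0,0.4],
    [-0.004,0.001,0.63,0,0,0,0.4],
    [-0.004,0.001,0.72,0,0,0,0.4],
    [-0.004,0.001,0.81,0,0,0,0.4],
    [-0.004,0.001,0.9,0,0,0,0.4]
  ]
}}

```text
clock: 3.1
position: [0.4876, -0.1662, 0.1202]
tool_rot: [-3.14, -0.001, 1.571]
force: [1.8, -0.7, -1.2]
grip_width: 0.0513
finger_force: 0.0
```

Call:
{"name": "play_rows", "arguments": {
  "deltas": [
    [0,0,0.06,0,0,0,0.4],
    [0,0,0.11,0,0,0,0.4],
    [0,0,0.16,0,0,0,0.4],
    [0,0,0.19,0,0,0,0.4],
    [0,0,0.19,0,0,0,0.4]
  ]
}}

```text
clock: 3.6
position: [0.4868, -0.1657, 0.0254]
tool_rot: [-3.137, -0.002, 1.572]
force: [0.7, -0.0, -0.1]
grip_width: 0.0511
finger_force: 0.0
```

```bash
python3 st.py; python3 - <<'E'
from h import *
t=grab_frame("top");s=grab_frame("side")
p=observe()["position"]
for n,i in(("top",t),("side",s)):print(n,proj(n,p).round(1))
up=lambda i:cv2.resize(i,None,fx=4,fy=4,interpolation=cv2.INTER_CUBIC)[:,:,::-1]
save("c1",np.vstack([up(t[150:225,190:390]),up(s[195:260,205:405])]))
E
```

```text
{'clock': 3.6, 'position': array([ 0.4868, -0.1657,  0.0254]), 'tool_rot': array([-3.1369, -0.0018,  1.5718]), 'force': array([ 0.6868, -0.0159, -0.1195]), 'grip_width': 0.051067525993561354}
[ 0.447   0.6372 -0.3148  2.0014  0.3524  0.56   -0.111 ]
top [[334.9 189.2]]
side [[294.5 211. ]]
```

View pics/c1.png

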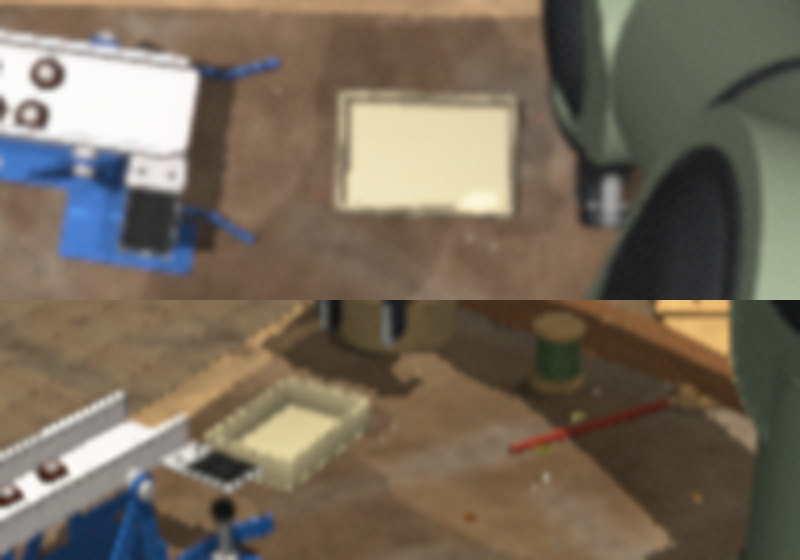

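Call:
{"name": "play_rows", "arguments": {
  "deltas": [
    [0,0,0.018,0,0,0,0.4],
    [0,0,0.035,0,0,0,0.4],
    [0.02,0,0.035,0,0,0,0.4],
    [0.035,0,0.035,0,0,0,0.4],
    [0.05,0,0.035,0,0,0,0.4],
    [0.06,0,0.035,0,0,0,0.4],
    [0.07,0,0.035,0,0,0,0.4],
    [0.08,0,0.035,0,0,0,0.4]
  ]
}}

```text
clock: 4.5
position: [0.4896, -0.1264, 0.0104]
tool_rot: [3.141, 0.0, 1.571]
force: [-0.0, -0.7, 0.4]
grip_width: 0.0512
finger_force: 0.0
```

```bash
python3 st.py; python3 -c "
from h import *
go(.4868,-.08,.008,83.3)
t=grab_frame('top'); hsv=cv2.cvtColor(t,cv2.COLOR_RGB2HSV)
m=np.zeros(t.shape[:2],bool); m[165:210,255:340]=1
k=((hsv[:,:,2]>190)&(hsv[:,:,1]>35)&m).astype('uint8'); c=max(cv2.findContours(k,0,1)[0],key=cv2.contourArea)
print(cv2.minAreaRect(c))"
```

```text
{'clock': 4.5, 'position': array([ 0.4896, -0.1264,  0.0104]), 'tool_rot': array([3.1414, 0.0001, 1.5709]), 'force': array([-0.0202, -0.7222,  0.3822]), 'grip_width': 0.05115265227081319}
[ 0.3518  0.6519 -0.2897  2.0333  0.3663  0.5052 -0.2046]
row [0.0928, -0.0055, 0.0048] [0.0001, 0.0, 0.0559]
((296.8072509765625, 189.01181030273438), (39.27865219116211, 25.481159210205078), 2.2025980949401855)
```

Call:
{"name": "play_rows", "arguments": {
  "deltas": [
    [0.014,0,0,0,0,0,0.4],
    [0.03,0,0,0,0,0.008,0.4],
    [0.046,0,0,0,0,0.016,0.4],
    [0.062,-0.001,0,0,0,0.024,0.4],
    [0.078,-0.001,0,0,0,0.032,0.4],
    [0.094,-0.002,0,0,0,0.04,0.4],
    [0.11,-0.002,0,0,0,0.048,0.4],
    [0.126,-0.003,0,0,0,0.056,0.4],
    [0.14,-0.003,0,0,0,0.056,0.4],
    [0.14,-0.003,0,0,0,0.056,0.4]
  ]
}}

```text
clock: 5.55
position: [0.488, -0.0556, 0.0103]
tool_rot: [3.142, -0.0, 1.455]
force: [1.0, -0.1, 1.3]
grip_width: 0.0513
finger_force: 0.0
```

```bash
python3 st.py; python3 -c "
from h import *
go(.4868,.0036,.008,83.3)
t=grab_frame('top'); s=grab_frame('side')
up=lambda i:cv2.resize(i,None,fx=4,fy=4,interpolation=cv2.INTER_CUBIC)[:,:,::-1]
save('c2',np.vstack([up(t[150:225,190:390]),up(s[195:260,155:355])]))"
```

```text
{'clock': 5.55, 'position': array([ 0.488 , -0.0556,  0.0103]), 'tool_rot': array([ 3.1415, -0.0003,  1.4551]), 'force': array([ 1.0223, -0.1443,  1.3102]), 'grip_width': 0.05134347208266402}
[ 0.178   0.6344 -0.245   2.0715  0.3216  0.471  -0.425 ]
row [0.1174, -0.0161, 0.0047] [0.0, -0.0002, 0.0006]
```

View pics/c2.png

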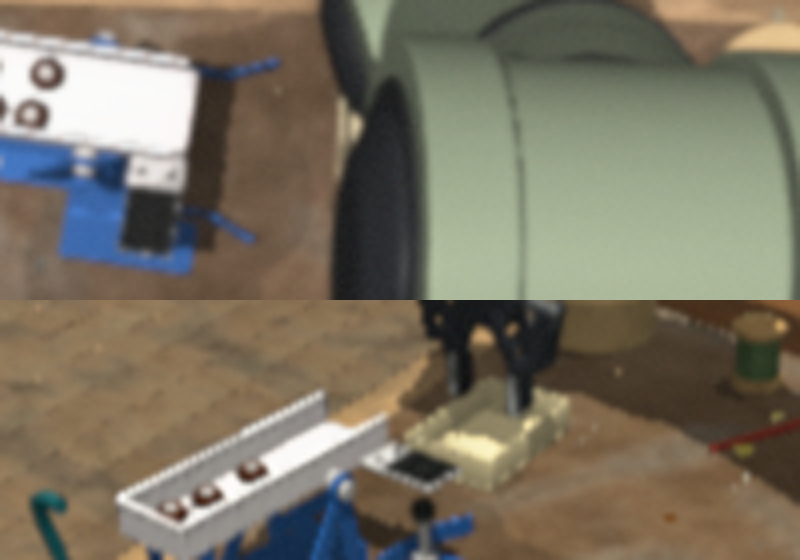

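```bash
python3 - <<'E'
from h import *
s=observe();p=s["position"];M=rot(s["tool_rot"])
for dy in(-.026,-.035,.026,.035):
  for dz in(0,-.013,-.03): print(dy,dz,(((proj("side",p+M@[0,dy,dz])-[155,195])*4)+[0,300]).round(0))
c=lambda u,v:(155+u/4,195+(v-300)/4)
for uv in((518,412),(460,393)):
  for x in(.45,.46,.52,.53):
    o,d=ray("side",c(*uv)); q=o+d*(x-o[0])/d[0]; print(uv,q.round(3))
E
```

```text
-0.026 0 [[514. 444.]]
-0.026 -0.013 [[514. 430.]]
-0.026 -0.03 [[513. 411.]]
-0.035 0 [[523. 448.]]
-0.035 -0.013 [[522. 433.]]
-0.035 -0.03 [[522. 414.]]
0.026 0 [[464. 426.]]
0.026 -0.013 [[464. 412.]]
0.026 -0.03 [[463. 393.]]
0.035 0 [[456. 423.]]
0.035 -0.013 [[455. 409.]]
0.035 -0.03 [[455. 390.]]
(518, 412) [ 0.45  -0.042  0.048]
(518, 412) [ 0.46  -0.057  0.038]
(518, 412) [ 0.52  -0.151 -0.02 ]
(518, 412) [ 0.53  -0.167 -0.03 ]
(460, 393) [0.45  0.038 0.1  ]
(460, 393) [0.46  0.023 0.091]
(460, 393) [ 0.52  -0.064  0.037]
(460, 393) [ 0.53  -0.079  0.028]
```

Call:
{"name": "play_rows", "arguments": {
  "deltas": [
    [0,0,-0.04,0,0,0,0.4],
    [0,0,-0.06,0,0,0,0.4],
    [-0.09,0.011,-0.06,0,0,-0.03,0.4],
    [-0.15,0.018,-0.06,0,0,-0.056,0.4],
    [-0.19,0.022,-0.06,0,0,-0.056,0.4],
    [-0.19,0.022,-0.04,0,0,-0.056,0.4],
    [-0.19,0.022,-0.01,0,0,-0.056,0.4],
    [-0.19,0.022,0,0,0,-0.056,0.4],
    [-0.19,0.022,0.005,0,0,-0.056,0.4],
    [-0.19,0.022,0.01,0,0,-0.056,0.4]
  ]
}}

```text
clock: 6.65
position: [0.488, -0.1521, 0.0054]
tool_rot: [3.141, 0.0, 1.571]
force: [0.8, -0.3, 0.1]
grip_width: 0.0511
finger_force: 0.0
```

Call:
{"name": "play_rows", "arguments": {
  "deltas": [
    [0,0,0.005,0,0,0,0.4],
    [0,0,0.01,0,0,0,0.4],
    [0,0,0.014,0,0,0,0.4],
    [0,0,0.014,0,0,0,0.4]
  ]
}}

```text
clock: 7.05
position: [0.4877, -0.1524, -0.0019]
tool_rot: [-3.141, -0.0, 1.571]
force: [-0.7, 0.3, 0.3]
grip_width: 0.0513
finger_force: 0.0
```

```bash
python3 st.py; python3 -c "
from h import *
go(.489,-.15,-.008,90)
s=grab_frame('side')
print(((proj('side',observe()['position'])-[225,170])*8).round())
save('c3',cv2.resize(s[170:245,225:325],None,fx=8,fy=8,interpolation=cv2.INTER_CUBIC)[:,:,::-1])"
```

```text
{'clock': 7.05, 'position': array([ 0.4877, -0.1524, -0.0019]), 'tool_rot': array([-3.1414, -0.    ,  1.571 ]), 'force': array([-0.697 ,  0.2591,  0.3332]), 'grip_width': 0.0513181802254037}
[ 0.3915  0.679  -0.2754  2.0223  0.3728  0.4881 -0.1573]
row [0.0047, 0.0026, 0.0123] [-0.0001, -0.0, 0.0001]
[[541. 403.]]
```

View pics/c3.png

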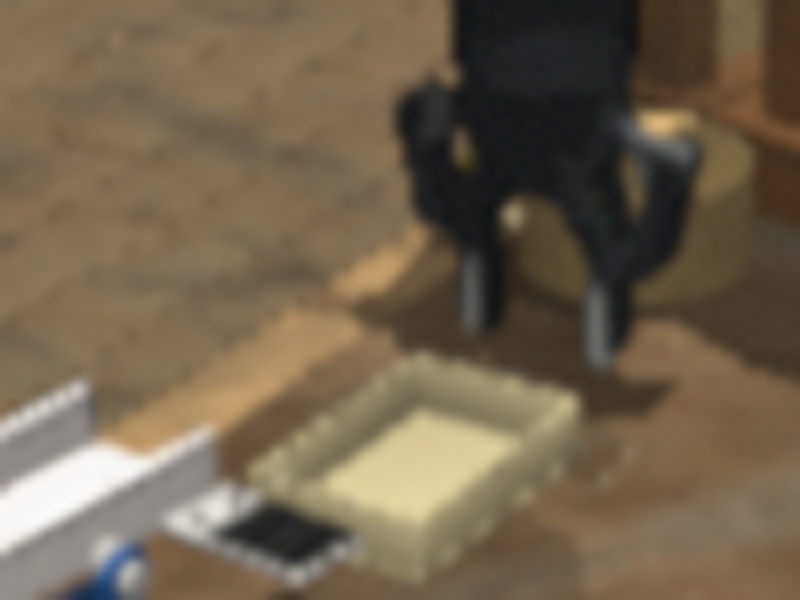

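Call:
{"name": "play_rows", "arguments": {
  "deltas": [
    [0,0,0.008,0,0,0,0.4],
    [0,0,0.014,0,0,0,0.4],
    [0,0,0.018,0,0,0,0.4],
    [0,0,0.022,0,0,0,0.4],
    [0,0,0.022,0,0,0,0.4]
  ]
}}

```text
clock: 7.6
position: [0.4876, -0.1523, -0.013]
tool_rot: [-3.141, -0.0, 1.571]
force: [0.0, 0.0, 0.1]
grip_width: 0.0514
finger_force: 0.0
```

Call:
{"name": "play_rows", "arguments": {
  "deltas": [
    [0.01,0,0,0,0,0,0.4],
    [0.02,0,0,0,0,0,0.4],
    [0.03,0,0,0,0,0,0.4],
    [0.04,0,0,0,0,0,0.4],
    [0.05,0,0,0,0,0,0.4],
    [0.06,0,0,0,0,0,0.4],
    [0.06,0,0,0,0,0,0.4]
  ]
}}

```text
clock: 8.3
position: [0.4879, -0.1216, -0.0127]
tool_rot: [3.142, -0.0, 1.572]
force: [-0.0, -0.3, 0.1]
grip_width: 0.0513
finger_force: 0.0
```

```bash
cat > tray.py <<'E'
from h import *
s=grab_frame('side'); h=cv2.cvtColor(s,cv2.COLOR_RGB2HSV).astype(int)
k=((h[:,:,0]>18)&(h[:,:,0]<34)&(h[:,:,2]>120)&(h[:,:,1]>40)).astype('uint8'); k[:185]=0;k[250:]=0;k[:,:225]=0;k[:,305:]=0
k=cv2.morphologyEx(k,cv2.MORPH_OPEN,np.ones((3,3)))
c=max(cv2.findContours(k,0,1)[0],key=cv2.contourArea)[:,0]
print("left",c[c[:,0].argmin()],"right",c[c[:,0].argmax()],"bottom",c[c[:,1].argmax()],"top",c[c[:,1].argmin()])
E
python3 st.py; python3 tray.py
```

```text
{'clock': 8.3, 'position': array([ 0.4879, -0.1216, -0.0127]), 'tool_rot': array([ 3.1415, -0.0002,  1.5719]), 'force': array([-0.0437, -0.2969,  0.0953]), 'grip_width': 0.051277202199311256}
[ 0.3171  0.6906 -0.2551  2.0458  0.3785  0.4494 -0.2241]
left [255 229] right [295 223] bottom [273 243] top [274 216]
```

Call:
{"name": "play_rows", "arguments": {
  "deltas": [
    [0.014,0,0,0,0,0.007,0.4],
    [0.028,0,0,0,0,0.014,0.4],
    [0.042,0,0,0,0,0.021,0.4],
    [0.056,0,0,0,0,0.028,0.4],
    [0.07,0,0,0,0,0.035,0.4],
    [0.084,0,0,0,0,0.042,0.4],
    [0.098,-0.001,0,0,0,0.049,0.4],
    [0.112,-0.002,0,0,0,0.056,0.4],
    [0.126,-0.002,0,0,0,0.056,0.4],
    [0.126,-0.002,0,0,0,0.056,0.4]
  ]
}}

```text
clock: 9.35
position: [0.4869, -0.0582, -0.0127]
tool_rot: [3.142, -0.0, 1.455]
force: [0.5, -0.4, 0.3]
grip_width: 0.0513
finger_force: 0.0
```

```bash
python3 st.py; python3 -c "
from h import *
go(.487,.0036,-.013,83.3)
s=grab_frame('side');t=grab_frame('top')
up=lambda i:cv2.resize(i,None,fx=5,fy=5,interpolation=cv2.INTER_CUBIC)[:,:,::-1]
save('c4',np.vstack([up(s[185:255,195:305]),up(t[160:210,195:305])]))"
```

```text
{'clock': 9.35, 'position': array([ 0.4869, -0.0582, -0.0127]), 'tool_rot': array([ 3.1415, -0.0004,  1.4551]), 'force': array([ 0.55  , -0.3571,  0.3192]), 'grip_width': 0.05133515794386676}
[ 0.1555  0.6765 -0.2085  2.0793  0.3256  0.416  -0.4231]
row [0.1229, -0.014, 0.0007] [0.0, -0.0002, 0.0006]
```

View pics/c4.png

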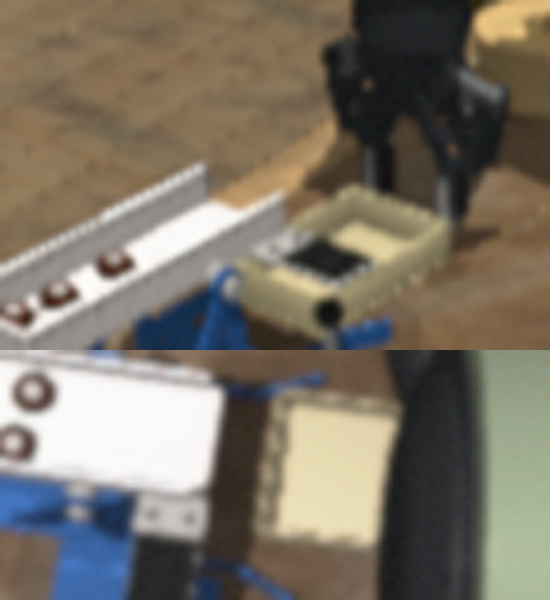

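```bash
python3 - <<'E'
from h import *
A=np.radians(-96.66)
for uv in((272,388),(258,535),(375,548)):
    w=onz("top",(195+uv[0]/5,160+(uv[1]-350)/5),.026); print(w.round(4),(rot([0,0,A]).T@(w-[.5054,.1585,0])*1e3).round(1))
E
```

```text
[0.5435 0.069  0.026 ] [84.5 48.2 26. ]
[0.461  0.0739 0.026 ] [ 89.1 -34.3  26. ]
[0.4554 0.0101 0.026 ] [153.2 -32.4  26. ]
```

Call:
{"name": "play_rows", "arguments": {
  "deltas": [
    [0.012,-0.002,0,0,0,0,0.4],
    [0.024,-0.005,0,0,0,0,0.4],
    [0.036,-0.007,0,0,0,0,0.4],
    [0.048,-0.01,0,0,0,0,0.4],
    [0.06,-0.012,0,0,0,0,0.4],
    [0.072,-0.014,0,0,0,0,0.4],
    [0.084,-0.015,0,0,0,0,0.4],
    [0.096,-0.016,0,0,0,0,0.4],
    [0.106,-0.016,0,0,0,0,0.4],
    [0.106,-0.016,0,0,0,0,0.4]
  ]
}}

```text
clock: 10.45
position: [0.4852, -0.005, -0.0127]
tool_rot: [3.141, -0.0, 1.455]
force: [0.6, 0.3, -0.6]
grip_width: 0.051
finger_force: 0.0
```

```bash
python3 st.py; python3 tray.py
```

```text
{'clock': 10.45, 'position': array([ 0.4852, -0.005 , -0.0127]), 'tool_rot': array([ 3.1415, -0.0003,  1.4546]), 'force': array([ 0.5805,  0.3044, -0.565 ]), 'grip_width': 0.051028770635760994}
[ 0.0353  0.6714 -0.1944  2.0929  0.3102  0.4037 -0.5205]
left [243 237] right [275 240] bottom [247 249] top [269 234]
```

Now creep in small steps watching force.

Call:
{"name": "play_rows", "arguments": {
  "deltas": [
    [0.004,0,0,0,0,0,0.4],
    [0.008,0,0,0,0,0,0.4],
    [0.012,0,0,0,0,0,0.4],
    [0.012,0,0,0,0,0,0.4]
  ]
}}

```text
clock: 10.9
position: [0.4858, 0.0004, -0.0127]
tool_rot: [3.142, -0.0, 1.454]
force: [0.2, 0.6, -0.1]
grip_width: 0.0516
finger_force: 0.0
```

Call:
{"name": "play_rows", "arguments": {
  "deltas": [
    [0.002,0,0,0,0,0,0.4],
    [0.004,0,0,0,0,0,0.4]
  ]
}}

```text
clock: 11.1
position: [0.4859, 0.0021, -0.0127]
tool_rot: [-3.142, 0.0, 1.453]
force: [-0.2, -0.0, -0.2]
grip_width: 0.0511
finger_force: 0.1
```

Call:
{"name": "play_rows", "arguments": {
  "deltas": [
    [0.002,0,0,0,0,0,0.4],
    [0.004,0,0,0,0,0,0.4]
  ]
}}

```text
clock: 11.3
position: [0.4861, 0.0042, -0.0127]
tool_rot: [-3.142, 0.0, 1.454]
force: [-0.0, -0.7, -0.0]
grip_width: 0.0511
finger_force: 0.1
```

Call:
{"name": "play_rows", "arguments": {
  "deltas": [
    [0.0015,0,0,0,0,0,0.4],
    [0.003,0,0,0,0,0,0.4]
  ]
}}

```text
clock: 11.5
position: [0.4864, 0.0056, -0.0127]
tool_rot: [3.142, -0.0, 1.454]
force: [0.4, -1.1, -1.0]
grip_width: 0.0508
finger_force: 0.2
```

Call:
{"name": "play_rows", "arguments": {
  "deltas": [
    [0.0015,0,0,0,0,0,0.4],
    [0.003,0,0,0,0,0,0.4]
  ]
}}

```text
clock: 11.7
position: [0.4863, 0.0065, -0.0127]
tool_rot: [-3.141, 0.001, 1.453]
force: [-0.7, -7.0, 2.3]
grip_width: 0.0511
finger_force: 3.8
```

Call:
{"name": "play_rows", "arguments": {
  "deltas": [
    [0.001,0,0,0,0,0,0.4],
    [0.002,0,0,0,0,0,0.4]
  ]
}}

```text
clock: 11.9
position: [0.4862, 0.0065, -0.0127]
tool_rot: [-3.141, 0.002, 1.452]
force: [-0.8, -10.8, 2.5]
grip_width: 0.0512
finger_force: 6.0
```

Call:
{"name": "play_rows", "arguments": {
  "deltas": [
    [-0.01,0,0,0,0,0,0.4],
    [-0.03,0,0,0,0,0,0.4],
    [-0.06,0,0,0,0,0,0.4],
    [-0.08,0,-0.04,0,0,0,0.4],
    [-0.08,0,-0.12,0,0,0,0.6],
    [-0.08,0,-0.2,0,0,0,1],
    [-0.08,0,-0.28,0,0,0,1],
    [-0.08,0,-0.36,0,0,0,1],
    [-0.08,0,-0.4,0,0,0,1],
    [-0.08,0,-0.4,0,0,0,1]
  ]
}}

```text
clock: 12.9
position: [0.4832, -0.0323, 0.19]
tool_rot: [3.137, -0.0, 1.453]
force: [0.1, 0.4, -0.4]
grip_width: 0.0004
finger_force: 0.0
```

```bash
python3 st.py; python3 tray.py; python3 -c "
from h import *
go(.4283,.1192,.185,83.3)"
```

```text
{'clock': 12.9, 'position': array([ 0.4832, -0.0323,  0.19  ]), 'tool_rot': array([ 3.1369, -0.0001,  1.4529]), 'force': array([ 0.0828,  0.4014, -0.3724]), 'grip_width': 0.00043994498116125505}
[ 0.2198  0.3287 -0.3428  1.9657  0.1442  0.8656 -0.3172]
left [243 237] right [273 246] bottom [247 249] top [243 237]
row [0.2882, -0.1432, 0.0062] [0.0012, 0.0, -0.0004]
```

Call:
{"name": "play_rows", "arguments": {
  "deltas": [
    [0.07,-0.06,0,0,0,0,1],
    [0.14,-0.12,0,0,0,0,1],
    [0.21,-0.148,0,0,0,0,1],
    [0.27,-0.15,0,0,0,0,1],
    [0.288,-0.151,0,0,0,0,1],
    [0.288,-0.151,0.06,0,0,0,1],
    [0.288,-0.151,0.11,0,0,0,1],
    [0.288,-0.151,0.11,0,0,0,1]
  ]
}}

```text
clock: 13.75
position: [0.4219, 0.1189, 0.1294]
tool_rot: [-3.136, 0.002, 1.454]
force: [-0.8, 0.1, 0.4]
grip_width: -0.0001
finger_force: 0.0
```

```bash
python3 st.py; python3 -c "
from h import *
go(.4243,.1197,.1,83.3)
p=observe()['position']
s=grab_frame('side');t=grab_frame('top')
up=lambda i:cv2.resize(i,None,fx=6,fy=6,interpolation=cv2.INTER_CUBIC)[:,:,::-1]
save('c5',np.hstack([up(s[195:265,210:290]),up(t[155:225,195:245])]))
print((proj('side',p)-[210,195])*6,(proj('top',p)-[195,155])*6+[480,0])"
```

```text
{'clock': 13.75, 'position': array([0.4219, 0.1189, 0.1294]), 'tool_rot': array([-3.1363,  0.0022,  1.4536]), 'force': array([-0.7572,  0.1232,  0.3969]), 'grip_width': -0.00013817709963340544}
[-0.0807  0.3661 -0.4045  2.1227  0.2194  0.6976 -0.7482]
row [0.0023, 0.0049, 0.0588] [-0.0025, 0.001, -0.0001]
[[311.20660647 165.80875989]] [[665.74348447 295.37734921]]
```

View pics/c5.png

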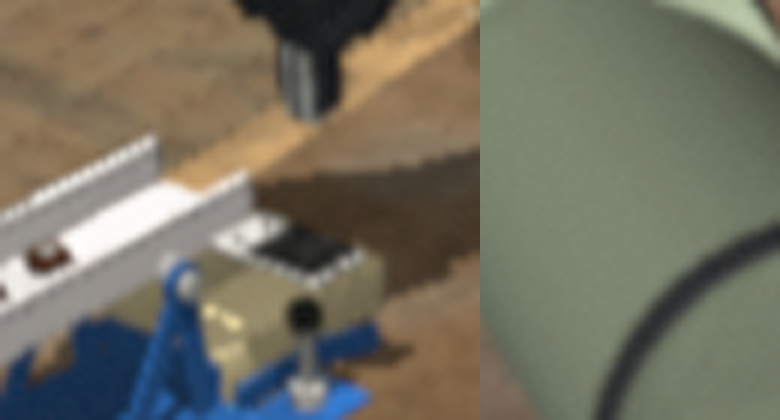

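Call:
{"name": "play_rows", "arguments": {
  "deltas": [
    [0.002,0.004,0.03,0,0,0,1],
    [0.002,0.004,0.06,0,0,0,1],
    [0.002,0.004,0.08,0,0,0,1],
    [0.002,0.004,0.1,0,0,0,1],
    [0.002,0.004,0.1,0,0,0,1]
  ]
}}

```text
clock: 14.35
position: [0.4257, 0.1207, 0.0818]
tool_rot: [-3.141, 0.0, 1.454]
force: [-0.0, -0.2, 0.6]
grip_width: 0.0004
finger_force: 0.0
```

Call:
{"name": "play_rows", "arguments": {
  "deltas": [
    [0,0,0.005,0,0,0,1],
    [0,0,0.01,0,0,0,1],
    [0,0,0.015,0,0,0,1],
    [0,0,0.02,0,0,0,1]
  ]
}}

```text
clock: 14.75
position: [0.426, 0.121, 0.0723]
tool_rot: [3.141, -0.0, 1.454]
force: [-0.2, -0.3, -0.4]
grip_width: 0.0002
finger_force: 0.0
```

Call:
{"name": "play_rows", "arguments": {
  "deltas": [
    [0,0,0.004,0,0,0,1],
    [0,0,0.008,0,0,0,1],
    [0,0,0.01,0,0,0,1]
  ]
}}

```text
clock: 15.05
position: [0.4259, 0.1209, 0.0671]
tool_rot: [-3.141, 0.0, 1.454]
force: [0.2, -0.0, -0.3]
grip_width: -0.0001
finger_force: 0.0
```

Call:
{"name": "play_rows", "arguments": {
  "deltas": [
    [0,0,0.004,0,0,0,1],
    [0,0,0.008,0,0,0,1],
    [0,0,0.008,0,0,0,1]
  ]
}}

```text
clock: 15.35
position: [0.4258, 0.1209, 0.0631]
tool_rot: [-3.141, 0.0, 1.454]
force: [-0.2, 0.0, -0.8]
grip_width: 0.0
finger_force: 0.0
```

Call:
{"name": "play_rows", "arguments": {
  "deltas": [
    [0,0,0.004,0,0,0,1],
    [0,0,0.008,0,0,0,1],
    [0,0,0.008,0,0,0,1]
  ]
}}

```text
clock: 15.65
position: [0.426, 0.1209, 0.0592]
tool_rot: [3.142, 0.0, 1.454]
force: [-0.5, -0.6, 6.1]
grip_width: 0.0002
finger_force: 2.5
```

Call:
{"name": "play_rows", "arguments": {
  "deltas": [
    [0,0,0.004,0,0,0,1],
    [0,0,0.008,0,0,0,1],
    [0,0,0.008,0,0,0,1]
  ]
}}

```text
clock: 15.95
position: [0.4259, 0.1206, 0.0553]
tool_rot: [-3.142, 0.0, 1.453]
force: [0.3, -3.1, 5.5]
grip_width: 0.0
finger_force: 2.8
```

Call:
{"name": "play_rows", "arguments": {
  "deltas": [
    [0,0,0.004,0,0,0,1],
    [0,0,0.008,0,0,0,1],
    [0,0,0.012,0,0,0,1],
    [0,0,0.016,0,0,0,1],
    [0,0,0.018,0,0,0,1],
    [0,0,0.018,0,0,0,1]
  ]
}}

```text
clock: 16.55
position: [0.426, 0.1209, 0.0463]
tool_rot: [-3.142, 0.0, 1.454]
force: [0.5, -2.9, 3.8]
grip_width: -0.0002
finger_force: 2.2
```

Call:
{"name": "play_rows", "arguments": {
  "deltas": [
    [0,0,0.002,0,0,0,1],
    [0,0,0.004,0,0,0,1],
    [0,0,0.004,0,0,0,1]
  ]
}}

```text
clock: 16.85
position: [0.426, 0.1211, 0.0442]
tool_rot: [3.142, -0.0, 1.454]
force: [0.8, -0.9, 1.9]
grip_width: -0.0
finger_force: 1.3
```

Call:
{"name": "play_rows", "arguments": {
  "deltas": [
    [0,0,0.002,0,0,0,1],
    [0,0,0.004,0,0,0,1],
    [0,0,0.004,0,0,0,1]
  ]
}}

```text
clock: 17.15
position: [0.4261, 0.1212, 0.0423]
tool_rot: [3.141, -0.0, 1.454]
force: [-0.1, 0.0, 6.4]
grip_width: 0.0004
finger_force: 3.1
```

Call:
{"name": "play_rows", "arguments": {
  "deltas": [
    [0,0,0.001,0,0,0,1],
    [0,0,0.001,0,0,0,1],
    [0,0,0.001,0,0,0,1]
  ]
}}

```text
clock: 17.45
position: [0.4261, 0.1213, 0.0419]
tool_rot: [3.141, -0.0, 1.454]
force: [-1.4, -0.1, 9.4]
grip_width: -0.0003
finger_force: 4.4
```

Call:
{"name": "play_rows", "arguments": {
  "deltas": [
    [0,0,0.001,0,0,0,1],
    [0,0,0.001,0,0,0,1],
    [0,0,0.001,0,0,0,1]
  ]
}}

```text
clock: 17.75
position: [0.4261, 0.1213, 0.0416]
tool_rot: [3.141, -0.001, 1.454]
force: [-1.0, -0.3, 13.4]
grip_width: 0.0001
finger_force: 6.0
```

Call:
{"name": "play_rows", "arguments": {
  "deltas": [
    [0,0,-0.0008,0,0,0,1],
    [0,0,-0.0008,0,0,0,1],
    [0,0,-0.0008,0,0,0,1],
    [0,0,-0.0008,0,0,0,1],
    [0,0,-0.0008,0,0,0,1],
    [0,0,-0.0008,0,0,0,1],
    [0,0,-0.0008,0,0,0,1],
    [0,0,-0.0008,0,0,0,1],
    [0,0,-0.0008,0,0,0,1],
    [0,0,-0.0008,0,0,0,1]
  ]
}}

```text
clock: 18.75
position: [0.4261, 0.1213, 0.0419]
tool_rot: [3.141, -0.0, 1.454]
force: [-0.5, 0.8, 10.1]
grip_width: 0.0002
finger_force: 4.8
```

```bash
cat > gl.py <<'E'
from h import *
print([observe()["force"].round(1) for _ in range(2)])
for n,b in(("side",(195,265,170,300)),("top",(150,215,150,280))):
    i=grab_frame(n)[b[0]:b[1],b[2]:b[3]]; h=cv2.cvtColor(i,cv2.COLOR_RGB2HSV).astype(int)
    k=(((h[:,:,0]<11)|(h[:,:,0]>172))&(h[:,:,1]>90)&(h[:,:,2]<140)&(h[:,:,2]>25)).astype('uint8')
    _,_,st,ce=cv2.connectedComponentsWithStats(k)
    print(n,[((ce[j]+[b[2],b[0]]).round().astype(int).tolist(),int(st[j,4])) for j in range(1,len(st)) if st[j,4]>3])
E
python3 gl.py
```

```text
[array([-0.5,  0.8, 10.1]), array([-0.5,  0.8, 10.1])]
side []
top []
```

```bash
cat > gl.py <<'E'
from h import *
def dark(i,b):
    i=i[b[0]:b[1],b[2]:b[3]].astype(int); r,g,bl=i[...,0],i[...,1],i[...,2]
    k=((r-bl>15)&(r<130)&(r-g>10)&(g-bl<25)).astype('uint8')
    _,_,st,ce=cv2.connectedComponentsWithStats(k)
    return [((ce[j]+[b[2],b[0]]).round().astype(int).tolist(),int(st[j,4])) for j in range(1,len(st)) if st[j,4]>3]
bs,bt=(195,262,175,290),(150,215,150,300)
if __name__=="__main__":
    a=cv2.imread("pics/side0.png")[:,:,::-1]; print(a[247,196:201].tolist(),a[237,217:220].tolist())
    # trough floor zone (level): white-neighbourhood only
    print("old",dark(a,(230,255,192,225)));
    c=grab_frame("side"); print("now same zone",dark(c,(220,255,185,225)))
    print("tray zone",dark(c,(225,262,225,275)))
    t=grab_frame("top"); print("top arm?",t[180:200:5,200:250:10].tolist())
    d=np.abs(c.astype(int)-a).sum(2)>60
    print("\n".join("".join("#" if x else "." for x in r) for r in d[225:262:2,180:260:1]))
E
python3 gl.py
```

```text
[[146, 133, 125], [167, 155, 145], [156, 144, 136], [117, 96, 85], [97, 70, 59]] [[141, 128, 119], [137, 123, 115], [106, 84, 71]]
old [([195, 232], 13), ([203, 231], 19), ([217, 238], 17), ([206, 244], 18), ([199, 248], 10), ([219, 253], 13)]
now same zone [([186, 247], 10), ([192, 251], 12), ([219, 253], 11)]
tray zone [([251, 228], 18), ([271, 234], 59), ([247, 244], 25), ([226, 246], 5), ([272, 256], 42)]
top arm? [[[105, 113, 95], [104, 111, 93], [90, 97, 83], [88, 94, 79], [86, 93, 78]], [[103, 112, 94], [99, 104, 89], [92, 99, 83], [93, 100, 83], [79, 85, 72]], [[103, 111, 94], [57, 59, 55], [92, 100, 83], [60, 64, 58], [83, 90, 77]], [[99, 106, 88], [68, 71, 65], [90, 97, 81], [88, 95, 79], [107, 115, 97]]]
........##############################..####....#...###...#.......##############
.......############################.####...........#############################
.......##########################....########...################...#############
......#####################..#.....#........###############...#......###########
.......#####################.............##########
[... 463 characters left out ...]
###################...########.....############..###
......########...####.#######################....########.............#.........
.....#############.####################............#####.......###########......
.....###########################.####...........................############....
........###########################.............................###############.
...........##################....................................##########.....
.............##.###.########.......................................######.......
.................#######.#.........................................##...........
...................................................................##...........
```

Call:
{"name": "play_rows", "arguments": {
  "deltas": [
    [0,0,0,0,0,0,1],
    [0,0,0,0,0,0,1],
    [0,0,0,0,0,0,1],
    [0,0,0,0,0,0,1],
    [0,0,0,0,0,0,1],
    [0,0,0,0,0,0,1],
    [0,0,0,0,0,0,1],
    [0,0,0,0,0,0,1],
    [0,0,0,0,0,0,1],
    [0,0,0,0,0,0,1]
  ]
}}

```text
clock: 19.95
position: [0.4261, 0.1213, 0.0419]
tool_rot: [3.141, -0.0, 1.454]
force: [-0.4, -0.0, 10.0]
grip_width: 0.0001
finger_force: 4.8
```

```bash
python3 - <<'E'
from h import *
A=rot([0,0,np.radians(-96.66)]); th=np.radians(23)
def tr(x,y,z):
    q=rot([0,th,0])@np.array([x,y,z])/1e3+[0,0,.074]; return A@q+[.5054,.1585,0]
im=grab_frame("side").astype(int)
a=cv2.imread("pics/side0.png")[:,:,::-1].astype(int)
# grid over floor (top 6mm): red sample, rows = y from far wall, cols = x tail->lip
for y in(22,16,10,4,-2):
    print(y,[int(im[int(round(v)),int(round(u)),0]) for x in range(-132,60,6) for u,v in proj("side",tr(x,y,8))])
th=0
print("before, level")
for y in(22,16,10,4,-2):
    print(y,[int(a[int(round(v)),int(round(u)),0]) for x in range(-132,60,6) for u,v in proj("side",tr(x,y,8))])
E
```

```text
22 [221, 219, 217, 217, 216, 217, 215, 223, 160, 144, 146, 148, 143, 144, 148, 148, 147, 147, 148, 146, 147, 148, 148, 150, 149, 145, 144, 145, 145, 146, 145, 146]
16 [215, 220, 219, 215, 217, 218, 223, 155, 147, 149, 152, 147, 144, 148, 148, 147, 147, 148, 146, 147, 148, 148, 150, 149, 148, 150, 149, 148, 149, 148, 149, 147]
10 [225, 224, 215, 217, 218, 223, 185, 147, 149, 152, 147, 149, 151, 148, 148, 148, 147, 148, 148, 149, 150, 150, 148, 149, 149, 150, 149, 148, 148, 147, 147, 148]
4 [224, 218, 216, 219, 214, 175, 149, 152, 151, 151, 153, 150, 149, 149, 149, 149, 149, 150, 150, 150, 150, 148, 149, 149, 150, 149, 148, 148, 147, 147, 148, 148]
-2 [219, 211, 219, 200, 166, 150, 152, 152, 150, 152, 150, 149, 149, 149, 149, 149, 150, 150, 150, 149, 150, 148, 148, 148, 147, 148, 150, 154, 151, 148, 146, 145]
before, level
22 [142, 142, 139, 185, 181, 108, 97, 193, 148, 69, 105, 113, 142, 249, 248, 226, 70, 95, 106, 138, 248, 249, 249, 248, 249, 248, 249, 248, 248, 249, 247, 246]
16 [142, 141, 138, 164, 178, 86, 107, 206, 112, 80, 123, 91, 228, 249, 246, 131, 73, 119, 91, 222, 250, 248, 248, 249, 249, 249, 248, 248, 249, 248, 247, 244]
10 [142, 142, 143, 189, 192, 200, 234, 242, 212, 196, 155, 210, 249, 242, 240, 212, 195, 155, 208, 248, 242, 246, 247, 249, 249, 248, 248, 249, 247, 243, 244, 244]
4 [142, 142, 133, 179, 198, 213, 229, 174, 162, 187, 182, 214, 218, 211, 223, 166, 187, 190, 216, 218, 229, 228, 206, 199, 228, 225, 237, 178, 207, 202, 227, 236]
-2 [141, 142, 141, 127, 137, 132, 136, 149, 140, 136, 133, 123, 132, 138, 137, 145, 145, 161, 135, 142, 137, 147, 142, 165, 134, 143, 140, 152, 143, 134, 135, 147]
```

Call:
{"name": "play_rows", "arguments": {
  "deltas": [
    [0,0,-0.002,0,0,0,1],
    [0,0,-0.005,0,0,0,1],
    [0,0,-0.008,0,0,0,1],
    [0,0,-0.011,0,0,0,1],
    [0,0,-0.014,0,0,0,1],
    [0,0,-0.017,0,0,0,1],
    [0,0,-0.02,0,0,0,1],
    [0,0,-0.023,0,0,0,1],
    [0,0,-0.026,0,0,0,1],
    [0,0,-0.028,0,0,0,1]
  ]
}}

```text
clock: 21.0
position: [0.4259, 0.121, 0.0558]
tool_rot: [-3.142, -0.0, 1.454]
force: [-1.1, -1.2, 3.5]
grip_width: 0.0004
finger_force: 1.8
```

Call:
{"name": "play_rows", "arguments": {
  "deltas": [
    [0,0,-0.002,0,0,0,1],
    [0,0,-0.004,0,0,0,1],
    [0,0,-0.006,0,0,0,1],
    [0,0,-0.0075,0,0,0,1],
    [0,0,-0.009,0,0,0,1],
    [0,0,-0.0105,0,0,0,1],
    [0,0,-0.012,0,0,0,1],
    [0,0,-0.0135,0,0,0,1],
    [0,0,-0.015,0,0,0,1],
    [0,0,-0.015,0,0,0,1]
  ]
}}

```text
clock: 22.0
position: [0.426, 0.1209, 0.0633]
tool_rot: [3.141, -0.0, 1.454]
force: [0.5, -0.2, -0.2]
grip_width: -0.0001
finger_force: 0.0
```

Call:
{"name": "play_rows", "arguments": {
  "deltas": [
    [0,0,-0.03,0,0,0,1],
    [0,0,-0.1,0,0,0,1],
    [0,0,-0.2,0,0,0,1],
    [0,0,-0.3,0,0,0,1],
    [-0.09,0,-0.3,0,0,0,1],
    [-0.18,0,-0.3,0,0,0,1],
    [-0.27,0,-0.3,0,0,0,1],
    [-0.36,0,-0.3,0,0,0,1],
    [-0.45,0,-0.3,0,0,0,1],
    [-0.54,0,-0.3,0,0,0,1]
  ]
}}

```text
clock: 23.0
position: [0.3937, -0.149, 0.2134]
tool_rot: [3.141, 0.0, 1.454]
force: [1.4, 0.5, -0.1]
grip_width: 0.0
finger_force: 0.0
```

```bash
python3 st.py; python3 - <<'E'
from h import *
A=rot([0,0,np.radians(-96.66)]); O=np.array([.5054,.1585,0])
t=grab_frame("top"); save("end_top",t[:,:,::-1])
a=cv2.imread("pics/top0.png")[:,:,::-1]
def grid(im,xs,ys,z):
    for y in ys: print("".join("@" if v<75 else "o" if v<125 else "+" if v<180 else "." for x in xs for u,w in proj("top",A@np.array([x,y,z])/1e3+O) for v in [int(im[int(round(w)),int(round(u)),0])]))
print("trough now");grid(t,range(-140,70,3),range(32,-33,-4),88)
print("trough before");grid(a,range(-140,70,3),range(32,-33,-4),88)
print("tray now");grid(t,range(15,165,2),range(56,-57,-4),10)
h=cv2.cvtColor(t,cv2.COLOR_RGB2HSV).astype(int)
k=((h[...,0]>18)&(h[...,0]<35)&(h[...,2]>150)&(h[...,1]>30)).astype('uint8');k[:155]=0;k[215:]=0;k[:,:225]=0;k[:,300:]=0
c=max(cv2.findContours(k,0,1)[0],key=cv2.contourArea);r=cv2.minAreaRect(c);print(r)
for p in cv2.boxPoints(r): print((A.T@(onz("top",p,.02)-O)*1e3).round(1))
E
```

```text
{'clock': 23.0, 'position': array([ 0.3937, -0.149 ,  0.2134]), 'tool_rot': array([3.1411, 0.0002, 1.4537]), 'force': array([ 1.3541,  0.4741, -0.1261]), 'grip_width': 1.2624757173040976e-05}
[ 0.4494  0.1903 -0.2609  2.0811  0.0637  0.877   0.0351]
trough now
++..+............................................................++o@@
+++.................................................................+o
+++.................................................................+o
+++..................................................................+
++...................................................................+
++..................................................................++
+++..................................................................+
++...................................................................+
+....................................................................+
+...................................................................++
++...................................................................+
++........................................................
[... 3278 characters left out ...]
..............+++++++++ooooooooo++++................+..+++ooooooooo
@+....+++.......++++++++++oooo++++++++++++++++++++++++.++++++++++oooooooooo
@oooooooooo+oooooooooooooooooooooooooooooooooooooo+ooooooooo+oooooooooooooo
@@o@@@@@@@@@@@@@@@@@oooo@oo@@@@@@@ooooooooooooooooooooooooooooooooooooooooo
@@o@@@@@@@@@@@@@@@@oooo@@@@@@@@@@@@oooooooooooooooooooooooooooooooooooooooo
@@@@@@@@@@@@@@@@@@@@oo@@@@@@@@@@@@@@@oooooooooooooooooooooooooooooooooooooo
@@@@@@@@@@@@@@@@@@@@@@@@@@@@@@@@@@@@@@@@ooooooooooooooooooooooooooooooooooo
((250.30001831054688, 179.09999084472656), (21.01904296875, 40.696441650390625), 63.43495178222656)
[28.8  9.8 20. ]
[120.5  75.   20. ]
[153.8  25.9  20. ]
[ 62.4 -38.6  20. ]
```

```bash
python3 - <<'E'
from h import *
b=cv2.imread("pics/c5.png")[:,:480]
s=grab_frame("side")[:,:,::-1]; n=cv2.resize(s[195:265,210:290],None,fx=6,fy=6,interpolation=cv2.INTER_CUBIC)
for nm,(x0,y0,x1,y1) in {"tray R corner":(340,235,410,310),"tray near wall":(205,290,280,400),"stand ref":(150,255,230,420),"nut ref":(270,280,370,410)}.items():
    r=cv2.matchTemplate(n[y0-20:y1+20,x0-20:x1+20],b[y0:y1,x0:x1],cv2.TM_CCOEFF_NORMED); m=cv2.minMaxLoc(r); print(nm,np.array(m[3])-20,round(m[1],3))
A=rot([0,0,np.radians(-96.66)]); O=np.array([.5054,.1585,0])
t=cv2.cvtColor(cv2.imread("pics/end_top.png"),cv2.COLOR_BGR2GRAY).astype(np.float32)
for y in range(-32,40,8):
    xs=np.arange(128,160,.5); uv=proj("top",np.array([A@[x/1e3,y/1e3,.028] for x in xs])+O).astype(np.float32)
    v=cv2.remap(t,uv[:,:1],uv[:,1:],cv2.INTER_CUBIC)[:,0]; g=np.gradient(cv2.GaussianBlur(v,(1,7),0)[:,0]); print(y,xs[14+g[14:].argmin()],end="; ")
E
```

```text
tray R corner [4 0] 0.848
tray near wall [1 6] 0.673
stand ref [1 0] 0.85
nut ref [ 0 -1] 0.81
-32 145.0; -24 145.0; -16 145.5; -8 144.5; 0 145.5; 8 145.5; 16 146.0; 24 145.0; 32 144.5;
```

```bash
python3 -c "
from h import *
go(.483,-.045,.1,83.25)"
```

```text
row [0.2351, 0.1522, 0.2258] [-0.0002, 0.0006, -0.0029]
```

Call:
{"name": "play_rows", "arguments": {
  "deltas": [
    [0.06,0.04,0,0,0,0,0.4],
    [0.12,0.08,0,0,0,0,0.4],
    [0.18,0.12,0,0,0,0,0.4],
    [0.235,0.152,0.05,0,0,0,0.4],
    [0.235,0.152,0.12,0,0,0,0.4],
    [0.235,0.152,0.19,0,0,0,0.4],
    [0.235,0.152,0.26,0,0,0,0.4],
    [0.235,0.152,0.33,0,0,0,0.4],
    [0.235,0.152,0.38,0,0,0,0.4],
    [0.235,0.152,0.38,0,0,0,0.4]
  ]
}}

```text
clock: 24.1
position: [0.4817, -0.0389, 0.0207]
tool_rot: [-3.137, 0.0, 1.454]
force: [-1.0, -0.7, 0.7]
grip_width: 0.0515
finger_force: 0.0
```

```bash
python3 -c "
from h import *
go(.486,-.003,-.0127,83.25)"; python3 st.py
```

```text
row [0.0723, 0.0006, 0.0668] [-0.0023, 0.0001, 0.0006]
{'clock': 24.1, 'position': array([ 0.4817, -0.0389,  0.0207]), 'tool_rot': array([-3.1368,  0.0002,  1.4543]), 'force': array([-0.9832, -0.6586,  0.7105]), 'grip_width': 0.051541339348344}
[ 0.1337  0.6072 -0.2311  2.0849  0.2836  0.4835 -0.4268]
```

Call:
{"name": "play_rows", "arguments": {
  "deltas": [
    [0,0,0.03,0,0,0,0.4],
    [0,0,0.055,0,0,0,0.4],
    [0,0,0.066,0,0,0,0.4],
    [0.02,0,0.066,0,0,0,0.4],
    [0.04,0,0.066,0,0,0,0.4],
    [0.055,0,0.066,0,0,0,0.4],
    [0.065,0,0.066,0,0,0,0.4],
    [0.07,0,0.066,0,0,0,0.4],
    [0.07,0,0.066,0,0,0,0.4]
  ]
}}

```text
clock: 25.0
position: [0.4878, -0.0043, -0.0096]
tool_rot: [3.141, -0.0, 1.454]
force: [0.1, -0.9, 0.4]
grip_width: 0.0511
finger_force: 0.0
```

Call:
{"name": "play_rows", "arguments": {
  "deltas": [
    [0.003,0,0,0,0,0,0.4],
    [0.006,0,0,0,0,0,0.4],
    [0.006,0,0,0,0,0,0.4]
  ]
}}

```text
clock: 25.3
position: [0.488, -0.0016, -0.0098]
tool_rot: [-3.142, -0.0, 1.454]
force: [-0.5, -0.1, -0.1]
grip_width: 0.0511
finger_force: 0.0
```

Call:
{"name": "play_rows", "arguments": {
  "deltas": [
    [0.002,0,0,0,0,0,0.4],
    [0.003,0,0,0,0,0,0.4]
  ]
}}

```text
clock: 25.5
position: [0.4882, -0.0002, -0.0098]
tool_rot: [-3.142, -0.0, 1.453]
force: [-0.3, 0.0, -0.1]
grip_width: 0.0511
finger_force: 0.0
```

Call:
{"name": "play_rows", "arguments": {
  "deltas": [
    [0.002,0,0,0,0,0,0.4],
    [0.003,0,0,0,0,0,0.4]
  ]
}}

```text
clock: 25.7
position: [0.4884, 0.0014, -0.0098]
tool_rot: [3.142, -0.0, 1.454]
force: [0.5, -0.8, -0.1]
grip_width: 0.0509
finger_force: 0.0
```

Call:
{"name": "play_rows", "arguments": {
  "deltas": [
    [0.002,0,0,0,0,0,0.4],
    [0.003,0,0,0,0,0,0.4]
  ]
}}

```text
clock: 25.9
position: [0.4886, 0.0029, -0.0098]
tool_rot: [3.142, -0.0, 1.454]
force: [0.3, 0.6, 0.2]
grip_width: 0.0515
finger_force: 0.0
```

Call:
{"name": "play_rows", "arguments": {
  "deltas": [
    [0.002,0,0,0,0,0,0.4],
    [0.003,0,0,0,0,0,0.4]
  ]
}}

```text
clock: 26.1
position: [0.4887, 0.0044, -0.0098]
tool_rot: [3.142, -0.0, 1.454]
force: [-0.3, 0.5, -0.0]
grip_width: 0.0511
finger_force: 0.0
```

Call:
{"name": "play_rows", "arguments": {
  "deltas": [
    [0.001,0,0,0,0,0,0.4],
    [0.002,0,0,0,0,0,0.4]
  ]
}}

```text
clock: 26.3
position: [0.4888, 0.0053, -0.0098]
tool_rot: [-3.142, -0.0, 1.454]
force: [-0.3, -0.1, 0.5]
grip_width: 0.0514
finger_force: 0.0
```

Call:
{"name": "play_rows", "arguments": {
  "deltas": [
    [0.001,0,0,0,0,0,0.4],
    [0.002,0,0,0,0,0,0.4]
  ]
}}

```text
clock: 26.5
position: [0.4889, 0.0062, -0.0098]
tool_rot: [-3.141, 0.0, 1.454]
force: [-0.9, -2.9, 0.4]
grip_width: 0.0512
finger_force: 1.7
```

Call:
{"name": "play_rows", "arguments": {
  "deltas": [
    [-0.01,0,0,0,0,0,0.4],
    [-0.04,0,0,0,0,0,0.4],
    [-0.08,0,0,0,0,0,0.4],
    [-0.1,0,-0.08,0,0,0,0.4],
    [-0.1,0,-0.16,0,0,0,0.4],
    [-0.1,0,-0.24,0,0,0,0.4],
    [-0.1,0,-0.3,0,0,0,0.4],
    [-0.1,0,-0.3,0,0,0,0.4],
    [-0.1,0,-0.3,0,0,0,0.4]
  ]
}}

```text
clock: 27.4
position: [0.4832, -0.0439, 0.1406]
tool_rot: [3.14, 0.0, 1.453]
force: [-0.2, 1.7, -1.4]
grip_width: 0.0513
finger_force: 0.0
```

```bash
python3 -c "
from workcell import *
print(observe()['force']);print(job_done())"
```

```text
[-0.18892895  1.68770952 -1.37117677]
the job is handed in; nothing more can be done
None
```

The job is handed in, with no verdict returned: the tray is home against the stop (peak push about 11 N), and the trough was held on its buffer at an estimated 6 N, briefly about 9 N, then eased back level and is empty. The glides are in the tray, though I saw them as about six blobs rather than a clean count, and I touched the tray once more after the pour (about 3 N) to confirm it was still home.

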